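Set the spray extractor's damper to 60 degrees

TASK

The model cottage is about to be sprayed, so the extractor's damper, now nearly shut, has to be opened to 60 degrees. Press down the spring-loaded thumb latch on the end of the red damper lever to lift its tooth out of the notched plate, swing the lever with the latch held clear to the 60 degree notch (green dot, the fourth notch counting the shut one), and ease the latch up slowly, never letting it spring up by itself, until its tooth has gone fully down into that notch, feeling for the notch if the tooth lands beside it. Do not force the lever, and leave everything else on the bench where it is.

Things in the scene. Friction and masses are not known exactly. Their poses are not given: they have to be found in the camera images.
- extractor: Bench spray extractor, fixed: grey fan box (150x150x136 mm) at the back, in front of it a horizontal steel duct (84 mm across, axis at 70 mm height) with a flared mouth towards the robot. Origin: on the vertical damper shaft, at table level; x along the duct from mouth to box, z up. Box x +100 to +250 mm, mouth x -113 mm.
- plate_centre (a point): On the shaft, 126 mm above the table, level with the rim (64 to 82 mm from the shaft) of the steel index plate; fixed to the extractor, axes alike. Notches: five, 7.6 mm wide, 20 degrees apart, 0 = shut (red tick) to 80; green dot at 60. The plate was clamped askew in its slots: all notches lie up to 8 degrees off nominal, one way or the other. This is not reported: feel or look.
- damper_lever (a joint): Red damper lever about the vertical shaft, rad. 0 = shut: lever points along the extractor's -y, across the duct; grows clockwise seen from above: at angle a it points along (-sin a, -cos a) in extractor x, y; pi/2 = wide open, towards the mouth. Starts at 0 to 0.38 (0.05 less or more if it settles), range -0.13 to 1.60. Stays where left (friction about 0.3 N m).
- lever_end (a point): On the lever, midway between its end cheeks, 142 mm from the shaft, 162 mm above the table (cheek tops); -y points outward. The two upright cheeks run 117 to 169 mm from the shaft, 36 mm clear between, 43 mm overall; a cross wall (top 153 mm) closes the end at 167 mm. A shut gripper's tips go between them onto the thumb pad and push a cheek sideways (7 mm play a side for 22 mm tips).
- thumb_latch (a joint): Spring-loaded rocker, rad. 0 = pad up, tooth fully down in a notch; grows as the pad is pressed; 0.30 = stop. Let up off a notch it stops on the rim at about 0.19 (less on an edge). From 0.23 the lever can swing. Within about 1.3 degrees of a notch it follows a rising finger to 0. Pad force 4 to 7 N. Let go it snaps up; let up while the lever is pushed sideways it can slip off an edge and snap.
- thumb_pad (a point): Centre of the top of the latch's black ribbed thumb pad (34 mm wide, 44 mm along the lever), 142 mm from the shaft; 152 mm above the table with the latch at 0, and 42 mm x latch angle lower when pressed (12 mm at the stop); -y points outward. The latch pin is 100 mm from the shaft, 145 mm high; the tooth, 4.5 mm thick, 73 mm from the shaft.
- cottage: unfinished model cottage with a red roof, 52x73x50 mm, stands before the duct mouth, waiting to be sprayed; bystander
- masking_tape: roll of masking tape lying flat, 104x102x25 mm, on the right; bystander
- glue_bottle: white glue bottle with orange nozzle, 49x48x139 mm, far right; bystander
- paint_pot_0: red paint pot with white cap, 31x31x42 mm, on the right; bystander
- paint_pot_1: green paint pot with black cap, 31x31x42 mm, on the right; bystander
- paint_pot_3: grey paint pot with black cap, 38x38x50 mm, on the right; bystander
- notebook: yellow notebook lying flat, 148x108x11 mm, on the left; bystander
- sanding_block: cork sanding block, 35x64x22 mm, on the left; bystander

How it is judged:
By the outcome, as a careful person would: the job done as asked, in the order asked, and still so for the second after the job is handed in, with the robot touching nothing.
It also fails if it takes over 61 s, if anything falls off the work surface, if the arm or the gripper's body presses on something with over 40 N, if the wrist force passes 120 N, or if a joint passes its speed limit or range.

ROBOT

A 7-joint arm with a two-finger parallel gripper is mounted at the origin on a cart in front of the work surface, level with it; the furniture and walls round the work are solid. World frame = base frame: x ahead of the robot, y to its left, z up, the work surface at z = 0. Lengths are in m, angles in rad, forces in N, time in s.
With the tool pointing down it reaches from about 0.4 to 0.85 m from the base axis. Payload 10.4 kg.
Tool frame: the origin (TCP) lies midway between the tips of the shut fingers; the grasp point (between the pads) lies 19 mm behind it; z points along the fingers, y is the line along which they close (so a half turn about z gives the same grasp; the last joint's range is limited). The gripper opens to 85 mm and grips with 20 to 120 N. Pads are 22 mm wide; open, the fingers measure 114 mm over their backs; the gripper's body (76 mm by 85 mm) begins 54 mm behind the grasp point. The pads swing forward as they close: fully open they stand 13 mm farther back than shut.
Start: joints at [1.319, 0.332, -0.065, 1.46, 0.022, 1.35, -0.088], TCP at [0.142, -0.609, 0.231] pointing down, gripper open.
Joint ranges: [-2.6, 2.6], [-0.5, 2.12], [-1.47, 1.34], [0.16, 2.42], [-1.27, 4.41], [0.06, 2.06], [-2.6, 2.6]. Speed limits (rad/s): [2.22, 2.22, 2.79, 2.79, 3.14, 3.14, 3.14].

INTERFACE

Orientations are given as [roll, pitch, yaw] about the fixed x, y, z axes, in that order (R = Rz(yaw) Ry(pitch) Rx(roll)).
In Python, from station import manip gives the robot as it stands.
- The arm moves only by the shell command python3 -m pendant [OPENING] [FORCE], which reads ROWS from standard input. ROWS is a JSON list of rows, 1 to 12 of them, each an object with the fields dx, dy, dz (the shift in shares of the most that a row can go, 1 being 62.5 mm), drx, dry, drz (a rotation vector in fractions of the full range, 1 being pi rad); a field left out counts as zero; each row shifts and turns the commanded pose from where the row before left it, along the tool's axes as they then stand; what a row does not reach is not made up. A row lasts 1/8 s, in which the tool goes at most 0.0625 m and 0.188 rad, less where a joint would pass 70% of its speed; a pose out of reach is approached as far as the arm can. OPENING is the finger opening in m, set as the command begins (- or left out keeps the last). The fingers move at their own pace and stop on an object; FORCE is the grip in N (left out, the last holds). Time passes only in rows, so rows that do not move let the fingers close. It prints the time, the measured TCP pose, the force, the opening and the grip force at its end. No shift or turn number may pass 1 either way. Input that does not fit is refused with a message, and nothing moves.
- manip.sense(): the state, without advancing time (a new reading comes with each control period).
- manip.snapshot(name): name is "scene" or "top" or "wrist"; returns a dict with "pixels" (400x640x3 uint8, red, green, blue), "K" (3x3 intrinsics, pixels), "R" (3x3) and "t" (3): a world point X has camera coordinates R X + t; the wrist camera has in their place "mount" (4x4, takes a point from camera to tool coordinates, whose origin is the TCP and whose axes are the flange's). Camera axes: x right, y down, z forward; pixel columns grow to the right and rows downward; lengths in m; the calibration is good to about 2 mm. A picture is of the moment at which its call begins: read the wrist's pose just before it. There is no depth.
- manip.job_done(): hands the job in; it is judged then, once.
The state is a dict: "time": time; "joints": joint angles; "joint_vel": joint speeds; "joint_torque": joint torques, N m; "tcp_pos": TCP position; "tcp_rot": TCP orientation; "ft_force": force on the tool from outside, world axes, zero at the start; "wrist_torque": the same for the moment, N m; "grip_width": finger opening in m; "gripper_force": force on a finger pad.
Only numpy, scipy, OpenCV 4.12 (cv2) and the standard library are available. Lean on these libraries where they do the work, as an engineer would, in place of code of your own. Each camera call takes 0.05 s, during which the arm holds its last target. There are 200 camera calls.

## Working session

There is one attempt and no reset: what is moved stays moved. The work goes in short steps, Python scripts to look and compute and a shell command to move; the robot and the scene stay as the last step left them, time stands still between calls to the robot, and variables do not carry over. Pictures are saved under pics/ and viewed, at most 10 in all, crops included, and the job is handed in when it is done.

```bash
ls; mkdir -p pics; cat > h.py <<'E'
from station import manip
import numpy as np, cv2
def snap(n,f):
    s=manip.snapshot(n); np.savez(f'pics/{f}.npz',**{k:np.array(v) for k,v in s.items()})
    cv2.imwrite(f'pics/{f}.png',np.ascontiguousarray(s['pixels'][:,:,::-1])); return s
def ray(s,u,v,z):
    K,R,t=[np.array(s[k]) for k in('K','R','t')]
    c=-R.T@t; d=R.T@np.linalg.solve(K,[u,v,1]); return c+d*(z-c[2])/d[2]
def proj(s,X):
    p=np.array(s['K'])@(np.array(s['R'])@np.array(X)+np.array(s['t'])); return p[:2]/p[2]
E
python3 - <<'E'
from h import *
st=manip.sense(); print(st)
a=snap('top','top0');b=snap('scene','scene0')
for s in(a,b): print(s['K'],-np.array(s['R']).T@s['t'],s['R'])
E
```

```text
pics
{'time': 0.0, 'joints': array([ 1.31940502,  0.33290783, -0.06470321,  1.46096009,  0.02161471,
        1.34988923, -0.08851004]), 'joint_vel': array([-0.00073965, -0.00164408,  0.00044101,  0.00022326,  0.00059925,
       -0.00044204, -0.00025404]), 'joint_torque': array([ 6.52849958e-04, -6.25444365e+01,  4.94267140e-02, -3.91604269e+01,
        1.62581610e-02,  9.91459878e-03, -5.28845192e-05]), 'tcp_pos': array([ 0.14165535, -0.6083438 ,  0.23048452]), 'tcp_rot': array([-3.14012648e+00,  8.09632369e-05,  2.28808985e-01]), 'ft_force': array([ 0.3853799 , -0.22464052, -0.32298821]), 'wrist_torque': array([-0.02280928,  0.03080185,  0.03003657]), 'gripper_force': 0.0, 'grip_width': 0.08518688359555919}
[[367.13070683   0.         320.34123165]
 [  0.         367.13070683 207.2887904 ]
 [  0.           0.           1.        ]] [ 0.4076692  -0.06669115  1.18668731] [[-0.01403816 -0.99980657 -0.01377511]
 [-0.99438576  0.01540442 -0.10468845]
 [ 0.1048804   0.01222814 -0.99440966]]
[[472.14433296   0.         314.22341122]
 [  0.         472.14433296 201.31521351]
 [  0.           0.           1.        ]] [-0.43107564 -0.53691562  0.89993146] [[ 0.4616201  -0.88704156 -0.00800983]
 [-0.52856602 -0.26779401 -0.80554598]
 [ 0.71240778  0.37608994 -0.59247913]]
```

View pics/top0.png

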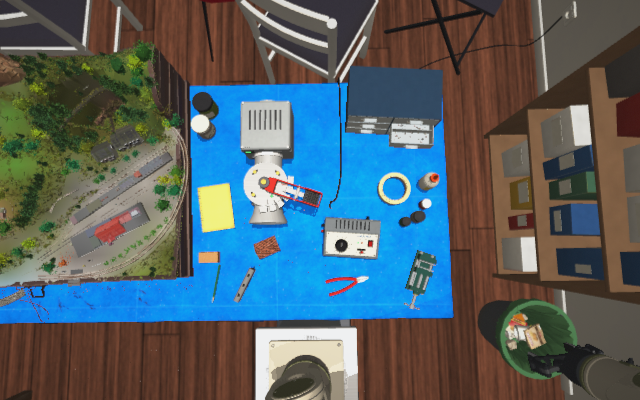

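View pics/scene0.png

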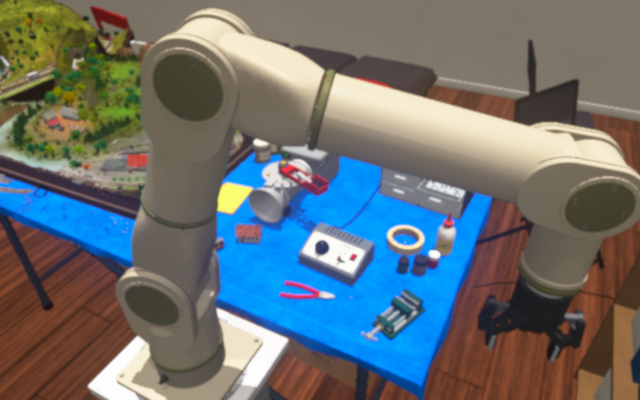

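The top view shows the extractor box near (265,125), the shaft near (265,182) and the red lever pointing right to about (320,198). The scene view is partly blocked by the arm. I'll enlarge the top view.

```bash
python3 - <<'E'
from h import *
i=cv2.imread('pics/top0.png')[90:230,225:335]
cv2.imwrite('pics/c0.png',cv2.resize(i,None,fx=4.2,fy=4.2,interpolation=cv2.INTER_CUBIC))
s=np.load('pics/top0.npz')
im=cv2.cvtColor(s['pixels'],cv2.COLOR_RGB2HSV)
m=((im[...,0]<8)|(im[...,0]>172))&(im[...,1]>150)&(im[...,2]>80)
m[:170]=0;m[215:]=0;m[:,:250]=0;m[:,330:]=0
v,u=np.nonzero(m);P=np.array([ray(s,a,b,0.16)[:2] for a,b in zip(u,v)])
c,sz,an=r=cv2.minAreaRect(P.astype(np.float32)*1000);print(r,cv2.boxPoints(r))
for uv in[(241,152),(290,152),(241,101),(290,101)]: print(uv,ray(s,*uv,.136))
E
```

```text
((562.0887451171875, 22.753738403320312), (159.22422790527344, 41.98444366455078), 71.9319839477539) [[517.4403   -46.421974]
 [557.3545   -59.443275]
 [606.7372    91.92945 ]
 [566.823    104.95075 ]]
(241, 152) [0.68514722 0.17666278 0.136     ]
(290, 152) [0.68261142 0.0327732  0.136     ]
(241, 101) [0.8403532  0.17800566 0.136     ]
(290, 101) [0.83748277 0.03194048 0.136     ]
```

View pics/c0.png

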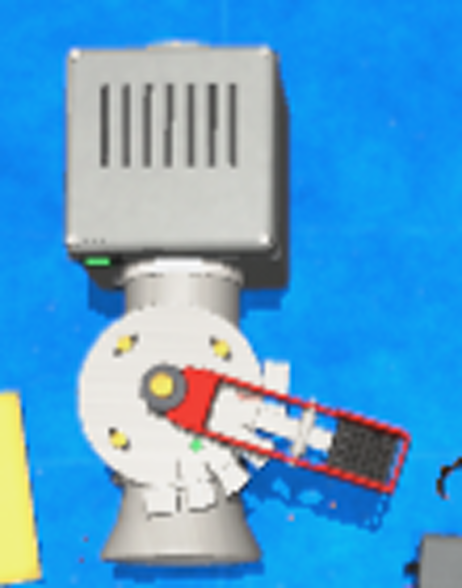

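The crop shows the shaft knob at full-image pixel (264,182), the green dot at (271,196), and the black pad near (311,197). The lever sits at about 18°, and the gripper needs yaw of about π − a. I'm moving above it now with the fingers shutting.

Units first: shifts go in shares of 62.5 mm and turns go in shares of pi rad. So 0.045 m is 0.72, -0.039 m is -0.624.

```bash
echo '[{"dx":0.72, "dy":-0.624, "dz":-0.1328}, {"dx":0.72, "dy":-0.624, "dz":-0.1328}, {"dx":0.72, "dy":-0.624, "dz":-0.1328}, {"dx":0.72, "dy":-0.624, "dz":-0.1328}, {"dx":0.72, "dy":-0.624, "dz":-0.1328}, {"dx":0.72, "dy":-0.624, "dz":-0.1328}, {"dx":0.72, "dy":-0.624, "dz":-0.1328}, {"dx":0.72, "dy":-0.624, "dz":-0.1328}, {"dx":0.72, "dy":-0.624, "dz":-0.1328}, {"dx":0.72, "dy":-0.624, "dz":-0.1328}, {"dx":0.72, "dy":-0.624, "dz":-0.1328}, {"dx":0.72, "dy":-0.624, "dz":-0.1328}]' | python3 -m pendant 0 40
echo '[{"drz":-0.0592}, {"drz":-0.0592}, {"drz":-0.0592}, {"drz":-0.0592}, {"drz":-0.0592}, {"drz":-0.0592}, {"drz":-0.0592}, {"drz":-0.0592}, {"drz":-0.0592}, {"drz":-0.0592}, {"drz":-0.0592}, {"drz":-0.0592}]' | python3 -m pendant
echo '[{"drz":-0.0589}, {"drz":-0.0589}, {}, {}]' | python3 -m pendant
python3 - <<'E'
from h import *
st=manip.sense(); print(st['tcp_pos'],st['tcp_rot'],st['joints'])
s=snap('wrist','w1');print(s['mount'],s['K'])
np.savez('pics/w1s.npz',p=st['tcp_pos'],r=st['tcp_rot'])
E
```

```text
time: 1.6
tcp_pos: [0.5623, -0.0291, 0.331]
tcp_rot: [3.141, 0.0, 0.228]
ft_force: [0.6, -1.0, -0.1]
grip_width: -0.0002
gripper_force: 0.0
time: 3.1
tcp_pos: [0.5614, -0.0305, 0.3306]
tcp_rot: [-3.141, -0.0, 2.467]
ft_force: [0.9, -0.2, -0.1]
grip_width: -0.0001
gripper_force: 0.0
time: 3.6
tcp_pos: [0.5615, -0.0305, 0.3307]
tcp_rot: [-3.141, -0.0, 2.827]
ft_force: [0.6, -0.4, -0.6]
grip_width: 0.0
gripper_force: 0.0
[ 0.56148394 -0.03052985  0.33074813] [-3.14147217e+00 -2.20393547e-04  2.82650794e+00] [ 0.78716911  0.29759249 -1.01069594  1.42481931  0.25106823  1.55599018
  1.04874849]
[[ 4.80442532e-04 -9.47868297e-01 -3.18661986e-01  8.23010708e-02]
 [ 9.99999745e-01  2.86988720e-04  6.54031262e-04  3.65582468e-04]
 [-5.28483103e-04 -3.18662219e-01  9.47868193e-01 -1.43228548e-01]
 [ 0.00000000e+00  0.00000000e+00  0.00000000e+00  1.00000000e+00]] [[282.80241333   0.         320.83393195]
 [  0.         282.80241333 207.00157672]
 [  0.           0.           1.        ]]
```

View pics/w1.png

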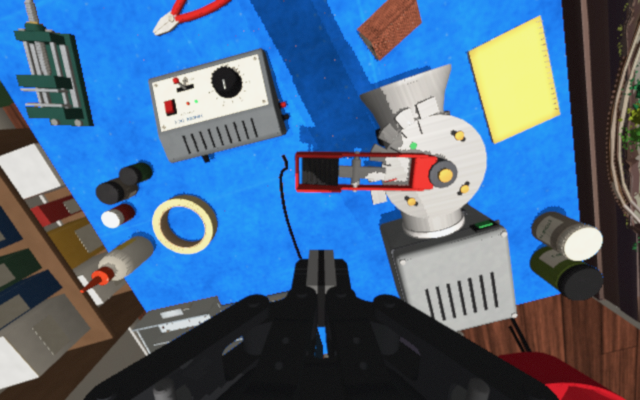

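The wrist view shows the lever running left to right, with its end at (297,172) and shaft knob at (445,176). The green dot is at (413,146), and the tabs and notches lie around (375–440,100–200). I'll triangulate the shaft and take a rim profile.

```bash
cat >> h.py <<'E'
from scipy.spatial.transform import Rotation as Ro
def wfix(s,p,r):
    s=dict(s); M=np.array(s['mount']); Rt=Ro.from_euler('xyz',r).as_matrix()
    Rwc=Rt@M[:3,:3]; c=Rt@M[:3,3]+p; s['R']=Rwc.T; s['t']=-Rwc.T@c; return s
def hsv(s): return cv2.cvtColor(np.array(s['pixels']),cv2.COLOR_RGB2HSV)
def tri(s1,a,s2,b):
    A=[];
    for s,(u,v) in((s1,a),(s2,b)):
        P=np.array(s['K'])@np.c_[s['R'],s['t']]; A+=[u*P[2]-P[0],v*P[2]-P[1]]
    x=np.linalg.svd(np.array(A))[2][-1]; return x[:3]/x[3]
def redrect(s,box,z=0.16):
    h=hsv(s); m=((h[...,0]<8)|(h[...,0]>172))&(h[...,1]>150)&(h[...,2]>70)
    k=np.zeros_like(m); x0,y0,x1,y1=box; k[y0:y1,x0:x1]=1; m&=k
    n,l,st,_=cv2.connectedComponentsWithStats(m.astype(np.uint8)); m=l==1+np.argmax(st[1:,4])
    v,u=np.nonzero(m); P=np.array([ray(s,a,b,z)[:2] for a,b in zip(u,v)]).astype(np.float32)*1000
    return cv2.minAreaRect(P),cv2.boxPoints(cv2.minAreaRect(P)),m
def blob(s,lo,hi,box):
    x0,y0,x1,y1=box; m=cv2.inRange(hsv(s)[y0:y1,x0:x1],lo,hi); v,u=np.nonzero(m); return np.array([u.mean()+x0,v.mean()+y0]),len(u)
E
python3 - <<'E'
from h import *
t=dict(np.load('pics/top0.npz'));d=np.load('pics/w1s.npz');w=wfix(np.load('pics/w1.npz'),d['p'],d['r'])
r=redrect(w,(280,140,460,200));print(r[:2])
Y=((15,120,120),(35,255,255))
a=blob(t,*Y,(256,174,272,190));b=blob(w,*Y,(434,164,458,188));print(a,b,S:=tri(t,a[0],w,b[0]))
G=((45,100,60),(80,255,255))
ga=blob(t,*G,(266,190,277,202));gb=blob(w,*G,(405,138,422,154));print(ga,gb)
if ga[1] and gb[1]:print(tri(t,ga[0],w,gb[0]))
for s,g in((t,ga),(w,gb)):
  for z in(.126,.128):
    p=ray(s,*g[0],z)-S; print('green r,ang',np.hypot(*p[:2]),np.degrees(np.arctan2(-p[0],-p[1])))
# box top edges in wrist & rim polar map
ang=np.radians(np.arange(-15,110,.5)); rad=np.arange(56,92,.5)/1e3
for n,s in(('t',t),('w',w)):
  X=np.array([[proj(s,[S[0]-R*np.sin(q),S[1]-R*np.cos(q),.128]) for q in ang] for R in rad]).astype(np.float32)
  im=cv2.remap(s['pixels'],X[...,0],X[...,1],cv2.INTER_CUBIC); cv2.imwrite(f'pics/pol_{n}.png',cv2.resize(im[::-1,:,::-1],(750,288)))
cv2.imwrite('pics/pol.png',np.vstack([cv2.imread('pics/pol_t.png'),cv2.imread('pics/pol_w.png')]))
E
```

```text
(((559.7206420898438, 23.437698364257812), (157.32962036132812, 44.389007568359375), 71.96805572509766), array([[514.26575 , -44.49317 ],
       [556.4746  , -58.233665],
       [605.17554 ,  91.36857 ],
       [562.9667  , 105.10906 ]], dtype=float32))
(array([263.08695652, 181.2173913 ]), 23) (array([445.02721088, 175.06122449]), 147) [0.59299198 0.10846674 0.1566486 ]
(array([271.33333333, 195.66666667]), 3) (array([412.82142857, 145.60714286]), 28)
[0.55561042 0.08945232 0.12454095]
green r,ang 0.04190569024529227 62.315262364806514
green r,ang 0.0422897552640366 62.13898344591812
green r,ang 0.04293747733076689 63.60497249929532
green r,ang 0.04354509249150725 63.207086626845104
```

View pics/pol.png

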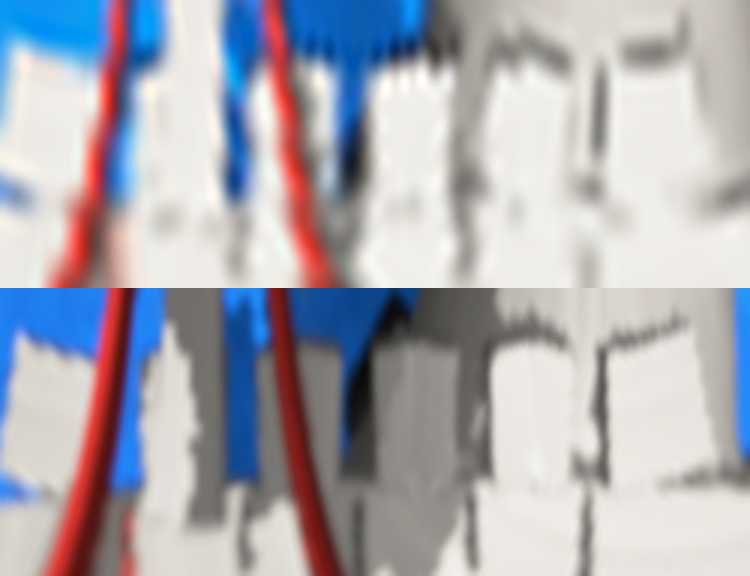

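With the shaft at (0.589,0.1085), the notches come out at 20.1° spacing: 22.3, 42.4, 62.5 and 82.6° in world angles. The lever is at 18.0°, and its end point is (0.545,−0.0265) in both views. I'll descend to just above the cheeks.

Converted, 0.05 m is 0.8, -0.0013 m is -0.0208.

```bash
echo '[{"dx":0.272, "dy":-0.0208, "dz":0.32}, {"dz":0.8}, {"dz":0.8}, {"dz":0.48}, {"dz":0.096}, {}, {}]' | python3 -m pendant
python3 - <<'E'
from h import *
st=manip.sense(); print(st['tcp_pos'],st['tcp_rot'],st['ft_force'])
s=wfix(snap('wrist','w2'),st['tcp_pos'],st['tcp_rot'])
i=cv2.imread('pics/w2.png'); cv2.imwrite('pics/w2c.png',cv2.resize(i[100:400,220:620],(800,600),interpolation=cv2.INTER_CUBIC))
E
```

```text
time: 4.53
tcp_pos: [0.5458, -0.0264, 0.1764]
tcp_rot: [3.141, 0.002, 2.83]
ft_force: [0.1, -0.3, -0.1]
grip_width: -0.0002
gripper_force: 0.0
[ 0.54582616 -0.02635683  0.17640739] [3.14127283e+00 2.19804776e-03 2.83030247e+00] [ 0.05572933 -0.25432702 -0.1481005 ]
```

View pics/w2c.png

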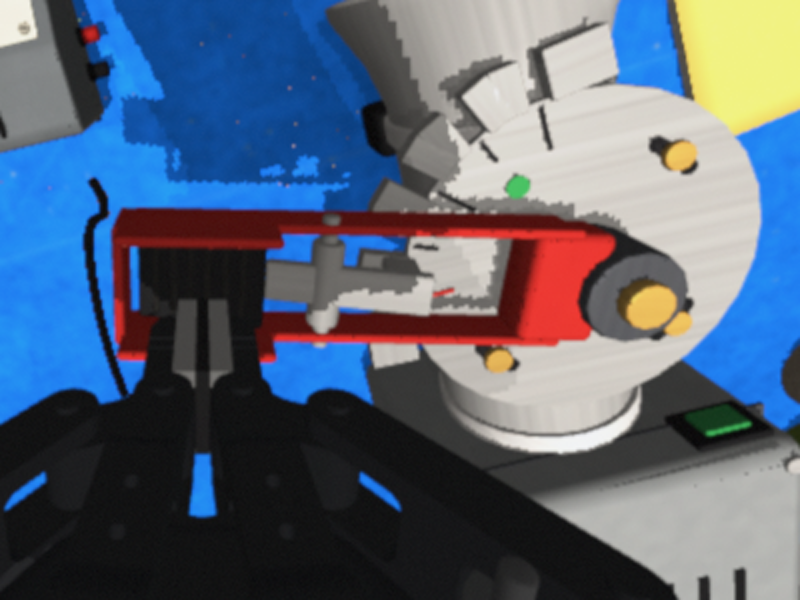

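The shut tips sit over the black pad between the cheeks, at about (200,300) in the crop. The green dot is at (517,186). Now I'll press down.

Converted, 0.01 m is 0.16, 0.005 m is 0.08.

```bash
echo '[{"dz":0.16}, {"dz":0.16}, {"dz":0.08}, {"dz":0.048}, {}]' | python3 -m pendant; echo '[{"dz":0.048}, {"dz":0.032}, {}]' | python3 -m pendant; echo '[{"dz":0.016}, {"dz":0.016}, {}]' | python3 -m pendant
```

```text
time: 5.2
tcp_pos: [0.5449, -0.0265, 0.1467]
tcp_rot: [3.142, -0.0, 2.831]
ft_force: [0.7, -0.2, -0.9]
grip_width: -0.0
gripper_force: 0.0
time: 5.58
tcp_pos: [0.5454, -0.0263, 0.1426]
tcp_rot: [3.141, 0.001, 2.831]
ft_force: [-1.4, -0.7, 6.7]
grip_width: 0.0
gripper_force: 3.4
time: 5.95
tcp_pos: [0.5458, -0.0263, 0.1411]
tcp_rot: [3.141, 0.002, 2.831]
ft_force: [-1.4, -0.1, 10.3]
grip_width: -0.0003
gripper_force: 4.8
```

Converted, 0.001 m is 0.016.

```bash
echo '[{"dz":0.016}, {}, {}]' | python3 -m pendant
python3 - <<'E'
from h import *
st=manip.sense()
s=wfix(snap('wrist','w3'),st['tcp_pos'],st['tcp_rot'])
r=redrect(s,(260,185,560,320),.162);print(r[:2])
E
```

```text
time: 6.32
tcp_pos: [0.5464, -0.0265, 0.1409]
tcp_rot: [3.141, 0.003, 2.831]
ft_force: [-3.0, -0.8, 15.5]
grip_width: 0.0003
gripper_force: 7.5
(((551.0516357421875, 21.382003784179688), (147.1687469482422, 43.98870086669922), 71.4272689819336), array([[506.76553 , -41.364723],
       [548.46326 , -55.37548 ],
       [595.33777 ,  84.12873 ],
       [553.64    ,  98.13949 ]], dtype=float32))
```

The force jump puts the stop at z≈0.141. I'll ease off slightly and swing along the arc: 142 mm radius, +x tool, +rz.

Converted, 0.0071 m is 0.1136, -0.001 m is -0.016, 0.05 rad / 3.1416 = 0.0159.

```bash
echo '[{"dz":-0.016}, {"dx":0.0576, "dy":0.0016, "drz":0.008}, {"dx":0.1136, "dy":0.0029, "drz":0.0159}, {"dx":0.1136, "dy":0.0029, "drz":0.0159}, {}]' | python3 -m pendant; echo '[{"dx":0.1136, "dy":0.0029, "drz":0.0159}, {"dx":0.1136, "dy":0.0029, "drz":0.0159}, {"dx":0.1136, "dy":0.0029, "drz":0.0159}, {"dx":0.1136, "dy":0.0029, "drz":0.0159}, {}]' | python3 -m pendant
```

```text
time: 7.0
tcp_pos: [0.5293, -0.0196, 0.1412]
tcp_rot: [3.141, 0.003, 2.705]
ft_force: [-0.6, 1.5, 8.1]
grip_width: 0.0003
gripper_force: 3.9
time: 7.62
tcp_pos: [0.5051, -0.0048, 0.1412]
tcp_rot: [3.14, 0.003, 2.506]
ft_force: [0.1, 1.5, 7.2]
grip_width: -0.0002
gripper_force: 3.4
```

Converted, 0.0071 m is 0.1136, 0.0002 m is 0.0032, 0.05 rad / 3.1416 = 0.0159.

```bash
echo '[{"dx":0.1136, "dy":0.0032, "drz":0.0159}, {"dx":0.1136, "dy":0.0032, "drz":0.0159}, {"dx":0.1136, "dy":0.0032, "drz":0.0159}, {"dx":0.1136, "dy":0.0032, "drz":0.0159}, {"dx":0.1136, "dy":0.0032, "drz":0.0159}, {"dx":0.1136, "dy":0.0032, "drz":0.0159}, {"dx":0.1136, "dy":0.0032, "drz":0.0159}, {}]' | python3 -m pendant
python3 - <<'E'
from h import *
st=manip.sense();p=st['tcp_pos']; print(np.degrees(np.arctan2(.589-p[0],.1085-p[1])),np.hypot(.589-p[0],.1085-p[1]))
s=wfix(snap('wrist','w4'),st['tcp_pos'],st['tcp_rot'])
snap('top','top4')
r=redrect(s,(260,150,560,320),.162);print(r[:2])
i=cv2.imread('pics/w4.png'); cv2.imwrite('pics/w4c.png',cv2.resize(i[100:400,220:620],(800,600),interpolation=cv2.INTER_CUBIC))
E
```

```text
time: 8.62
tcp_pos: [0.4714, 0.0313, 0.1412]
tcp_rot: [3.139, 0.002, 2.156]
ft_force: [1.4, 1.3, 7.5]
grip_width: -0.0002
gripper_force: 3.3
56.70756515306857 0.14070391692767056
(((505.9210205078125, 61.954341888427734), (150.69830322265625, 51.12672805786133), 32.351097106933594), array([[4.2858807e+02, 4.3230110e+01],
       [4.5594626e+02, 3.9016724e-02],
       [5.8325397e+02, 8.0678574e+01],
       [5.5589575e+02, 1.2386967e+02]], dtype=float32))
```

View pics/w4c.png

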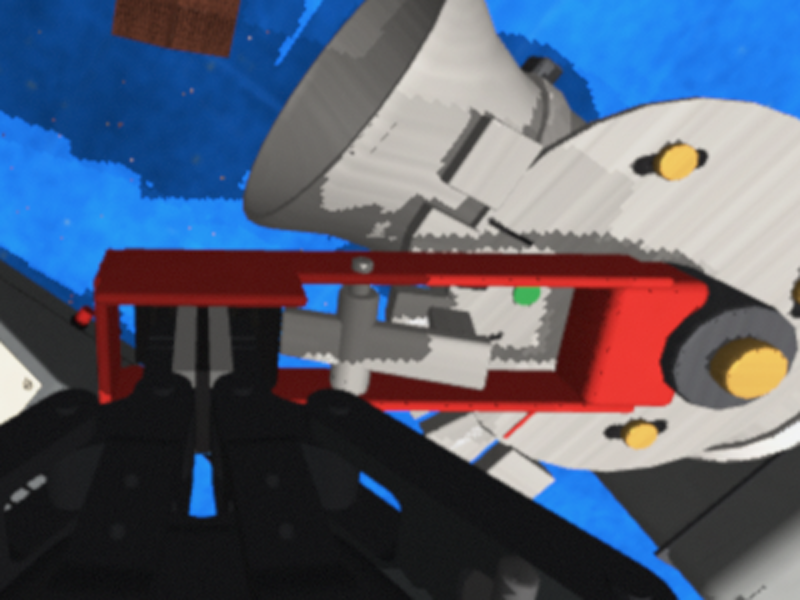

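The wrist view shows the tips inside the cheeks, by the leading one. The green dot is at crop (525,292), just ahead of the tooth near (490,370). I'll measure the lever angle from the leading cheek's inner top edge.

```bash
cat >> h.py <<'E'
S0=np.array([.589,.1085])
def lever(s,cols,r0,r1,z=.162):
    h=hsv(s); m=((h[...,0]<8)|(h[...,0]>172))&(h[...,1]>140)&(h[...,2]>60)
    P=[]
    for c in cols:
        r=np.nonzero(m[r0:r1,c])[0]
        if len(r): P.append(ray(s,c,r0+r.max()+.5,z)[:2])
    P=np.array(P); vx,vy,x,y=cv2.fitLine(P.astype(np.float32),cv2.DIST_HUBER,0,.001,.001).ravel()
    if vx>0: vx,vy=-vx,-vy
    a=np.degrees(np.arctan2(-vx,-vy)); n=np.array([-vy,vx]) # perp
    off=abs(np.dot(np.array([x,y])-S0,n)); cen=None
    q=P.mean(0)-S0; b=np.degrees(np.arctan2(-q[0],-q[1]))-np.degrees(np.arcsin(.018/np.hypot(*q)))
    return dict(edge_dir=a,off_mm=off*1e3,ang_from_shaft=b,n=len(P),r=np.hypot(*q))
E
python3 - <<'E'
from h import *
st=manip.sense(); s=wfix(np.load('pics/w4.npz'),st['tcp_pos'],st['tcp_rot'])
print(lever(s,range(290,358),220,275))
for k in range(5):
  a=np.radians(2.3+20.1*k); print(k,[np.round((proj(s,[S0[0]-R*np.sin(a),S0[1]-R*np.cos(a),.126])-[220,100])*2) for R in(.058,.064,.082)])
print(np.round((proj(s,[*S0,.1566])-[220,100])*2), 'green',[ray(s,220+525/2,100+292/2,.126)[:2]-S0])
E
```

```text
{'edge_dir': np.float32(57.774517), 'off_mm': np.float64(15.475243663402187), 'ang_from_shaft': np.float64(56.75235641320168), 'n': 68, 'r': np.float64(0.14050370925940733)}
0 [array([515., 429.]), array([503., 440.]), array([465., 475.])]
1 [array([481., 393.]), array([464., 401.]), array([416., 426.])]
2 [array([464., 344.]), array([445., 348.]), array([390., 359.])]
3 [array([469., 287.]), array([450., 285.]), array([393., 279.])]
4 [array([498., 228.]), array([482., 219.]), array([431., 193.])]
[739. 360.] green [array([-0.0358413, -0.0185414])]
```

The projected notch marks match the picture, so the 60° notch is at about 62.5° in world angle. The lever is at about 57.2°, so I'll go on another 5.2°.

Converted, 0.0043 m is 0.0688, 0.0001 m is 0.0016, 0.03 rad / 3.1416 = 0.0095.

```bash
echo '[{"dx":0.0688, "dy":0.0016, "drz":0.0095}, {"dx":0.0688, "dy":0.0016, "drz":0.0095}, {"dx":0.0688, "dy":0.0016, "drz":0.0095}, {}, {}]' | python3 -m pendant
python3 - <<'E'
from h import *
st=manip.sense();p=st['tcp_pos']; print(np.degrees(np.arctan2(.589-p[0],.1085-p[1])),np.hypot(.589-p[0],.1085-p[1]),p)
s=wfix(snap('wrist','w5'),p,st['tcp_rot'])
print(lever(s,range(290,358),215,275))
i=cv2.imread('pics/w5.png'); cv2.imwrite('pics/w5c.png',cv2.resize(i[180:330,350:550],(800,600),interpolation=cv2.INTER_CUBIC))
E
```

```text
time: 9.35
tcp_pos: [0.465, 0.0421, 0.1411]
tcp_rot: [3.138, 0.002, 2.066]
ft_force: [1.1, 0.9, 7.0]
grip_width: 0.0001
gripper_force: 3.2
61.81150297904273 0.1406330211688681 [0.46504629 0.04206864 0.14113685]
{'edge_dir': np.float32(61.69424), 'off_mm': np.float64(18.04137457025686), 'ang_from_shaft': np.float64(61.766764208612265), 'n': 68, 'r': np.float64(0.14041739549670187)}
```

View pics/w5c.png

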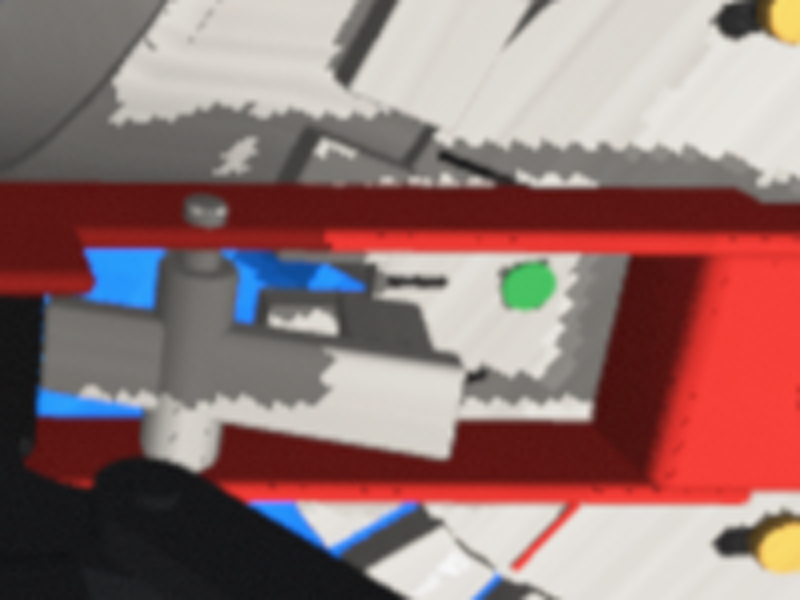

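The crop shows the 60° tick at (390–445,281) and the green dot at (527,286). I'll cast both to the plate for the angle.

```bash
python3 - <<'E'
from h import *
st=manip.sense(); s=wfix(np.load('pics/w5.npz'),st['tcp_pos'],st['tcp_rot'])
for n,q in(('t',(390,281)),('t',(443,281)),('g',(527,286)),('t80',(445,155)),('t80',(505,180)),('sh',(575,505)),('sh',(515,567))):
  p=ray(s,350+q[0]/4,180+q[1]/4,.126)[:2]-S0; print(n,np.degrees(np.arctan2(-p[0],-p[1])),np.hypot(*p))
E
```

```text
t 62.80126958140325 0.061384079079274095
t 62.974791835198786 0.053106440724817794
g 62.15291494483121 0.03980644763323847
t80 83.28123288081336 0.06040315494302338
t80 83.08017521938663 0.04986234994522608
sh 2.4250792889682167 0.047314017354691346
sh 2.6057233107667543 0.06223497495030502
```

The notch is at about 62.8° and the lever at about 61.8°, so I'll add 1° and then ease the latch up in small steps.

Converted, 0.0025 m is 0.04, 0.0175 rad / 3.1416 = 0.0056.

```bash
echo '[{"dx":0.04, "drz":0.0056}, {}, {}]' | python3 -m pendant;echo '[{"dz":-0.016}, {"dz":-0.008}, {"dz":-0.008}, {"dz":-0.008}, {}]' | python3 -m pendant; echo '[{"dz":-0.008}, {"dz":-0.008}, {}]' | python3 -m pendant; echo '[{"dz":-0.008}, {}]' | python3 -m pendant
```

```text
time: 9.78
tcp_pos: [0.464, 0.0441, 0.1412]
tcp_rot: [3.138, 0.002, 2.048]
ft_force: [2.2, -0.1, 6.6]
grip_width: -0.0001
gripper_force: 3.2
time: 10.4
tcp_pos: [0.4639, 0.044, 0.1436]
tcp_rot: [3.138, 0.002, 2.048]
ft_force: [2.2, -0.9, 5.3]
grip_width: 0.0
gripper_force: 2.9
time: 10.78
tcp_pos: [0.4638, 0.044, 0.1445]
tcp_rot: [3.139, 0.002, 2.048]
ft_force: [3.4, -0.7, 5.9]
grip_width: 0.0
gripper_force: 2.8
time: 11.02
tcp_pos: [0.4639, 0.044, 0.1451]
tcp_rot: [3.138, 0.002, 2.048]
ft_force: [2.2, 0.2, 5.8]
grip_width: -0.0004
gripper_force: 2.7
```

Converted, -0.0005 m is -0.008.

```bash
for i in 1 2; do echo '[{"dz":-0.008}, {}]' | python3 -m pendant | grep -E 'pos|ft'; done; echo '[{"dz":-0.008}, {}]' | python3 -m pendant | grep -E 'pos|ft'; echo '[{"dz":-0.008}, {}]' | python3 -m pendant | grep -E 'pos|ft'
```

```text
tcp_pos: [0.4639, 0.044, 0.1455]
ft_force: [1.9, 0.7, 6.3]
tcp_pos: [0.4639, 0.044, 0.146]
ft_force: [2.4, -1.2, 5.2]
tcp_pos: [0.4639, 0.044, 0.1465]
ft_force: [3.4, 0.4, 5.5]
tcp_pos: [0.4639, 0.044, 0.147]
ft_force: [3.6, -0.1, 5.2]
```

The force still follows the finger above rim height, so the tooth is entering the notch. I'll keep easing up.

Converted, -0.0005 m is -0.008.

```bash
echo '[{"dz":-0.008}, {"dz":-0.008}, {}]' | python3 -m pendant | grep -E 'pos|ft'; echo '[{"dz":-0.008}, {"dz":-0.008}, {}]' | python3 -m pendant | grep -E 'pos|ft'; echo '[{"dz":-0.008}, {"dz":-0.008}, {}]' | python3 -m pendant | grep -E 'pos|ft'; echo '[{"dz":-0.008}, {"dz":-0.008}, {}]' | python3 -m pendant | grep -E 'pos|ft'
```

```text
tcp_pos: [0.4632, 0.044, 0.1475]
ft_force: [3.5, 0.8, 5.0]
tcp_pos: [0.4624, 0.0439, 0.148]
ft_force: [3.4, 1.6, 4.4]
tcp_pos: [0.4623, 0.0438, 0.1489]
ft_force: [2.6, -0.0, 4.9]
tcp_pos: [0.4623, 0.0439, 0.1499]
ft_force: [2.0, 0.8, 3.6]
```

Converted, -0.0005 m is -0.008.

```bash
echo '[{"dz":-0.008}, {"dz":-0.008}, {}]' | python3 -m pendant | grep -E 'pos|ft'; echo '[{"dz":-0.008}, {"dz":-0.008}, {}]' | python3 -m pendant | grep -E 'pos|ft'; echo '[{"dz":-0.008}, {"dz":-0.008}, {}]' | python3 -m pendant | grep -E 'pos|ft'; echo '[{"dz":-0.008}, {"dz":-0.008}, {}]' | python3 -m pendant | grep -E 'time|pos|ft'
```

```text
tcp_pos: [0.4623, 0.0439, 0.1509]
ft_force: [2.1, 1.4, 3.2]
tcp_pos: [0.4623, 0.0438, 0.1519]
ft_force: [1.7, 0.5, 3.5]
tcp_pos: [0.4618, 0.0436, 0.1525]
ft_force: [-0.9, 0.6, -0.1]
time: 15.02
tcp_pos: [0.4623, 0.0438, 0.1539]
ft_force: [0.8, 0.5, 0.2]
```

Contact ended at z≈0.152, which is latch angle 0. I'll lift straight up and look.

Converted, -0.03 m is -0.48, -0.01 m is -0.16.

```bash
echo '[{"dz":-0.032}, {"dz":-0.08}, {"dz":-0.16}, {"dz":-0.48}, {"dz":-0.48}, {"dz":-0.48}, {"dz":-0.48}, {}]' | python3 -m pendant
python3 - <<'E'
from h import *
st=manip.sense();p=st['tcp_pos']
s=wfix(snap('wrist','w6'),p,st['tcp_rot'])
i=cv2.imread('pics/w6.png'); cv2.imwrite('pics/w6c.png',cv2.resize(i[80:280,260:520],(780,600),interpolation=cv2.INTER_CUBIC))
E
```

```text
time: 16.02
tcp_pos: [0.4633, 0.0442, 0.2934]
tcp_rot: [3.138, 0.002, 2.048]
ft_force: [1.2, 0.4, -0.3]
grip_width: -0.0001
gripper_force: 0.0
```

View pics/w6c.png

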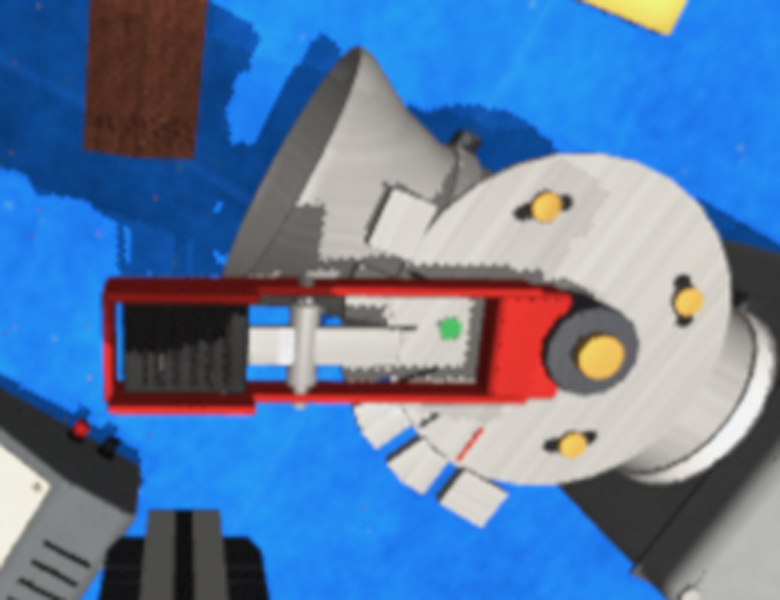

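The lever now points at the green dot at crop (450,328). The latch arm lies flat, with its tooth in the fourth notch counting from the red tick at (470,443). The robot is clear, so I'm handing in.

```bash
python3 -c "
from station import manip
print(manip.job_done())"
```

```text
the job is handed in; nothing more can be done
None
```

The damper lever is at the 60° notch (green dot), the latch was eased up until its tooth was fully in, the arm was lifted clear, and the job was handed in at about 16 s.

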